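# Pass an order tray under the counter screen

## Task

Pass the order tray with its two jars through the slot under the counter screen to the customer's side (the robot's left) without ramming the guide rails, keeping it sliding on the counter rather than lifting it. Bring it on until its leading edge rests gently and squarely against the low stop ledge, in line with the slot, both jars still standing on it. Leave the other goods on the counter where they are, and let go of everything.

Things in the scene. Friction and masses are not known exactly. Their poses are not given: they have to be found in the camera images.
- tray: Loose wooden tray on felt runners, 150 (x) by 270 (y) mm, 0.45 kg. Origin: centre of underside; own +y points to the screen (within 0.3 rad) at the start. Floor 6 mm thick, rim 14 mm high. At each end an upright wooden grip board, 56 mm along x, 14 thick along y, centred at y = -115 (near) and +115 (far), its top 62 mm above the tray's underside. Board middle to nearest jar 75 mm.
- screen: Fixed wood and glass counter screen, 220 mm high, 20 thick (y), x from -125 to +185 mm. Origin: on the counter, middle of the slot; own +y is the way of travel to the customer's side. Slot under the lintel: 105 mm high, 156 wide (x -78 to +78). Guide rails 26 mm high, 14 thick, line it at x = +-78 from y = -35 to +40 and flare outward by 0.5 rad from y = -35 to -70.
- ledge: Fixed low wooden stop ledge on the customer's side, 190 (own x) by 20 (own y) by 18 mm high, parallel to the screen. Origin: centre of its underside. The face the tray comes up against is at own y = -10 mm, so a tray fully home has its origin 145 mm short of the ledge's origin along y.
- jar_a: Small jam jar standing on the tray, 52 mm diameter, 70 mm high, about 0.14 kg. Origin: centre of its underside, z up.
- jar_b: A second jar, like jar_a, beside it on the tray along the tray's x.
- gift_box: Bystander: square gift box, about 79 mm wide, 64 mm high, to leave alone. Origin: centre of its underside.
- tin: Bystander: tall tin, 66 mm diameter, 100 mm high, to leave alone. Origin: centre of its underside.
- spare_jar: Bystander: squat jar, 60 mm diameter, 60 mm high, on the bare counter, to leave alone. Origin: centre of its underside.

How it is judged (in metres and radians):
On the way:
1. the tray lies on the counter half way through the slot under the screen (y of tray in the frame of screen between -0.07 and 0.07 m and x of tray in the frame of screen between -0.02 and 0.02 m and height (world z) of tray below 0.02 m), for 0.1 s.
At the end, for the whole second after the job is handed in: Tray flat on the counter, leading edge within 2.5 mm of the ledge face, centred on it within 20 mm, square within 0.05 rad; both jars upright (0.1 rad) on the tray; gift box, tin and spare jar within 30 mm of their starts; all at rest (y of tray in the frame of ledge between -0.1475 and -0.14 m and x of tray in the frame of ledge between -0.02 and 0.02 m and angle between the y axis of tray and the y axis of screen, either way round below 0.05 rad and height (world z) of tray below 0.005 m and angle between tray's own z axis and vertical below 0.04 rad and z of jar_a in the frame of tray between 0.002 and 0.012 m and horizontal distance between each of jar_a, jar_b and tray below 0.12 m and angle between each of jar_a, jar_b's own z axis and vertical below 0.1 rad and z of jar_b in the frame of tray between 0.002 and 0.012 m and distance of each of gift_box, tin, spare_jar from where it was at the start of the episode below 0.03 m and linear speed of each of tray, jar_a, jar_b below 0.02 m/s); the robot touches nothing.
It fails at once if the tray is rammed against the ledge or the screen and its rails with more than 30 N (contact force between tray and ledge above 30 N or contact force between tray and screen above 30 N).
It fails at once if the tray is lifted more than 30 mm off the counter (height (world z) of tray above 0.03 m).
It fails at once if a jar on the tray tips over (angle between any of jar_a, jar_b's own z axis and vertical above 0.7 rad).
It fails at once if gift box, tin or spare jar is moved by more than 30 mm (distance of any of gift_box, tin, spare_jar from where it was at the start of the episode above 0.03 m).
It also fails if it takes over 59 s, if anything falls off the work surface, if the arm or the gripper's body presses on something with over 40 N, if the wrist force passes 120 N, or if a joint passes its speed limit or range.

## Robot

A 6-joint arm with a two-finger parallel gripper is mounted at the origin on the work surface. World frame = base frame: x ahead of the robot, y to its left, z up, the work surface at z = 0. Lengths are in mm, angles in rad, forces in N, time in s.
With the tool pointing down it reaches from about 350 to 975 mm from the base axis. Payload 7.1 kg.
Tool frame: the origin (TCP) lies at the very end of the fingers, on their centre line; the grasp point (between the pads) lies 19 mm behind it; z points along the fingers, y is the line along which they close (so a half turn about z gives the same grasp; the last joint's range is limited). The gripper opens to 88 mm and grips with 3 to 60 N. Pads are 20 mm wide; open, the fingers measure 115 mm over their backs; the gripper's body (75 mm by 178 mm) begins 61 mm behind the grasp point.
Start: joints at [-1.265, 0.423, 1.63, -0, 1.089, -0.019], TCP at [199.467, -592.299, 222.675] pointing down, gripper open.
Joint ranges: [-3, 3], [-0.9, 2.11], [0.09, 2.58], [-1.31, 4.45], [0.11, 2.69], [-2.54, 2.54]. Speed limits (rad/s): [2.39, 2.39, 3.01, 3.14, 3.14, 3.14].

## Interface

Orientations are given as a rotation vector (axis times angle).
In Python, from workcell import ctrl, optics gives the robot as it stands.
- The arm moves only by the shell command python3 -m jog 'ROWS'. ROWS is JSON, a list of rows, each a list of 7 numbers: the shift along the tool's x, y, z in units of 40 mm (1.0 is 40 mm), then the turn, a rotation vector about the tool's x, y, z in units of 6 degrees (1.0 is 6 degrees), then the opening, from 0 (shut) to 1 (fully open). A call has 1 to 20 rows; each row shifts and turns the commanded pose from where the row before left it, along the tool's axes as they then stand; what a row does not reach is not made up. A row lasts 1/10 s, in which the tool goes at most 50 mm and 8.59 degrees, less where a joint would pass 70% of its speed; a pose out of reach is approached as far as the arm can. A call is refused whole if a number of a shift passes 1 or a number of a turn 1, either way. A call with a gripper value outside its range is refused whole. The fingers move at their own pace and stop on an object; the grip force is fixed at half the most. Time passes only in rows, so rows that do not move let the fingers close. It gives the time, the measured TCP pose, the force, the opening and the grip force at its end, in the units of the state.
- ctrl.get_obs(): the state, without advancing time (a new reading comes with each control period).
- optics.get_image(name): name is "scene" or "top"; returns the picture (480x640x3 uint8, red, green, blue); there is no depth.
- optics.camera_model(name): a dict with "fov_y" (degrees; the focal length in pixels is half the picture's height over the tangent of half this angle, whatever the lens; pixels are square), "cx", "cy" (the principal point, pixels), "view" (4x4, takes a point from world to camera coordinates). Camera axes: x right, y up, looking along -z (the intrinsics and any distortion apply to the point x, -y, -z); pixel columns grow to the right and rows downward; lengths in mm; the calibration is good to about 2 mm. A picture is of the moment at which its call begins. camera_model takes no time and is no camera call.
- ctrl.close_job(): hands the job in; it is judged then, once.
Trained networks look in the newest picture that a camera, given by its name, has taken for a name from the list of things; names that differ only in an ending like _2 or _b are one class to them, and where a whole thing is asked for, a point or a joint stands for the part that bears it (a point fixed in the world has none). Each returns a list of dicts, best first, with "conf" (0 to 1); they miss things now and then, are a little off and sometimes report something else, mostly with a low value. They report only what shows in the picture. A call takes as long as a camera call.
- optics.masks_of(target, camera): "pixels" (480x640 bool, what is visible of it) and "extent" ([centre column, centre row, width, height] in pixels, round what is visible of it).
The state is a dict: "t": time; "qpos": joint angles; "qvel": joint speeds; "joint_torque": joint torques, N m; "ee_pos": TCP position; "orientation": TCP orientation; "ft_force": force on the tool from outside, world axes, zero at the start; "moment": the same for the moment, N m; "width": finger opening in mm; "grasp_force": force on a finger pad.
Only numpy, scipy, OpenCV 4.12 (cv2) and the standard library are available. Lean on these libraries where they do the work, as an engineer would, in place of code of your own. Each camera call takes 0.05 s, during which the arm holds its last target. There are 200 camera calls.

## Working session

There is one attempt and no reset: what is moved stays moved. The work goes in short steps, Python scripts to look and compute and a shell command to move; the robot and the scene stay as the last step left them, time stands still between calls to the robot, and variables do not carry over. Pictures are saved under pics/ and viewed, at most 10 in all, crops included, and the job is handed in when it is done.

```bash
mkdir -p pics; cat > h.py <<'E'
import numpy as np,cv2
from workcell import ctrl,optics
def cam(n):
    m=optics.camera_model(n); f=240/np.tan(np.radians(m['fov_y'])/2); return m,f,np.array(m['view'])
def proj(n,P):
    m,f,V=cam(n); P=np.atleast_2d(P); c=P@V[:3,:3].T+V[:3,3]
    return np.c_[m['cx']+f*c[:,0]/-c[:,2], m['cy']-f*c[:,1]/-c[:,2]]
def back(n,uv,z):
    m,f,V=cam(n); uv=np.atleast_2d(uv).astype(float)
    d=np.c_[(uv[:,0]-m['cx'])/f,-(uv[:,1]-m['cy'])/f,-np.ones(len(uv))]@V[:3,:3]
    o=-V[:3,:3].T@V[:3,3]; return o+d*((z-o[2])/d[:,2])[:,None]
E
python3 - <<'E'
from h import *
for n in('scene','top'):
    im=optics.get_image(n); cv2.imwrite(f'pics/{n}0.png',im[:,:,::-1]); print(optics.camera_model(n))
print(ctrl.get_obs())
for t in('tray','screen','ledge','jar_a','gift_box','tin','spare_jar'):
    for r in optics.masks_of(t,'top'):
        if r['conf']>.3: print(t,round(r['conf'],2),np.round(r['extent'],1))
E
```

```text
{'fov_y': 51.16160421807366, 'cx': 314.12333513678374, 'cy': 236.75148276924546, 'view': array([[ 9.04359737e-01,  4.26599981e-01, -1.20797944e-02,
        -5.39821625e+02],
       [-3.05321687e-01,  6.66516884e-01,  6.80098456e-01,
         7.87925664e+01],
       [ 2.98181376e-01, -6.11365438e-01,  7.33021261e-01,
        -9.86212487e+02],
       [ 0.00000000e+00,  0.00000000e+00,  0.00000000e+00,
         1.00000000e+00]])}
{'fov_y': 49.788591162180694, 'cx': 315.0576947396986, 'cy': 237.51773757264687, 'view': array([[-7.68966605e-03, -9.99956000e-01, -5.37279492e-03,
         6.93810434e+01],
       [ 9.85068662e-01, -8.49908595e-03,  1.71952020e-01,
        -5.28946830e+02],
       [-1.71990118e-01, -3.97031829e-03,  9.85090674e-01,
        -8.64893342e+02],
       [ 0.00000000e+00,  0.00000000e+00,  0.00000000e+00,
         1.00000000e+00]])}
{'t': 0.1, 'qpos': array([-1.26495575e+00,  4.23748276e-01,  1.63063946e+00,  5.66085889e-05,
        1.08859468e+00, -1.90351764e-02]), 'qvel': array([ 0.00047765, -0.00037143, -0.00216567,  0.00049863,  0.00013957,
       -0.00020373]), 'joint_torque': array([-2.06833480e-03, -5.45613456e+01, -2.74324197e+01,  6.45256997e-02,
        1.88631151e-02, -3.10289317e-05]), 'ee_pos': array([ 199.35643014, -591.80554896,  221.97934324]), 'orientation': array([-3.09887878e+00, -5.07808067e-01,  2.33933882e-04]), 'ft_force': array([ 0.51392635,  0.08240755, -0.45529139]), 'moment': array([0.0114308 , 0.00943155, 0.06056926]), 'grasp_force': 0.0, 'width': 87.69880512412419}
tray 0.56 [487.6 249.6 166.4 111.8]
screen 0.97 [363.1 233.   70.7 215.6]
ledge 0.97 [171.5 270.9  12.8 102.9]
jar_a 0.75 [498.4 266.2  39.7  31.4]
jar_a 0.74 [481.2 228.9  40.   33.9]
gift_box 0.83 [451.6 147.2  58.7  57.1]
tin 0.75 [294.6 162.7  40.6  48.2]
spare_jar 0.55 [272.6 362.3  36.5  34.6]
```

View pics/top0.png

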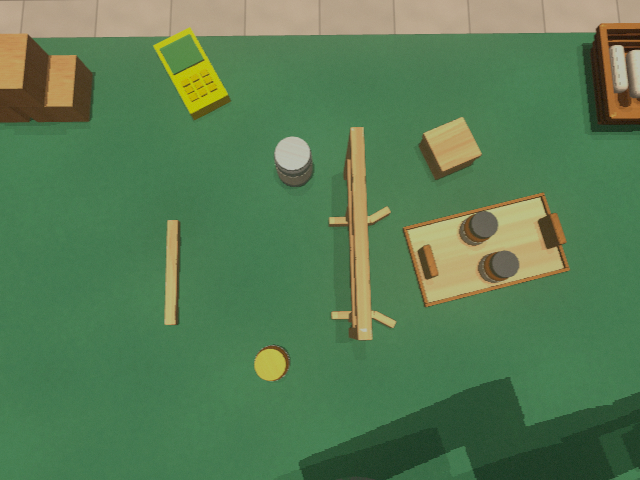

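View pics/scene0.png

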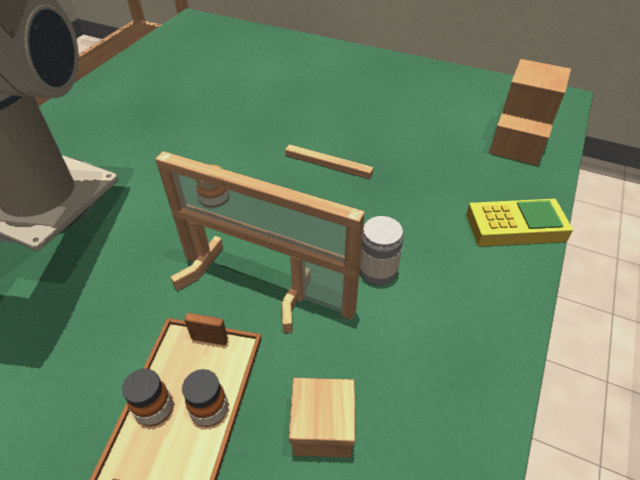

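Top view: tray around (487,249), yawed about 0.25 rad. Screen slot lies between the rails at rows 220 and 316, column ~360. Ledge is at column 172, rows 220–325. The gift box, tin and spare jar are clear of the path. Next I fit poses.

```bash
cat >> h.py <<'E'
from scipy.optimize import minimize
def box(x0,x1,y0,y1,z0,z1): return np.array([[x,y,z] for x in(x0,x1) for y in(y0,y1) for z in(z0,z1)],float)
M={'tray':[box(-75,75,-135,135,0,17),box(-28,28,-122,-108,6,62),box(-28,28,108,122,6,62)],
 'ledge':[box(-95,95,-10,10,0,18)],
 'screen':[box(-125,185,-10,10,105,220),box(-125,-78,-10,10,0,220),box(78,185,-10,10,0,220),box(-85,-71,-35,40,0,26),box(71,85,-35,40,0,26)]}
def place(P,p): c,s=np.cos(p[2]),np.sin(p[2]); return P@np.array([[c,s,0],[-s,c,0],[0,0,1]])+[p[0],p[1],0]
def sil(n,name,p):
    m=np.zeros((480,640),np.uint8)
    for b in M[name]:
        cv2.fillConvexPoly(m,cv2.convexHull(np.round(proj(n,place(b,p))*16).astype(np.int32)),1,shift=4)
    return m>0
def fit(name,p0,cams=('top',),extra=()):
    ms={}
    for n in cams:
        r=optics.masks_of(name,n)
        if r:
            m=r[0]['pixels'].copy()
            for e in extra:
                for q in optics.masks_of(e,n):
                    if q['conf']>.4: m|=q['pixels']
            ms[n]=m
    def cost(q):
        p=np.array(p0)+q*[10,10,.05]; J=0
        for n,m in ms.items():
            s=sil(n,name,p); J+=1-(s&m).sum()/max((s|m).sum(),1)
        return J/len(ms)
    r=minimize(cost,np.zeros(3),method='Powell',options=dict(xtol=.005,ftol=1e-4))
    r=minimize(cost,r.x,method='Nelder-Mead',options=dict(xatol=.005,fatol=1e-5,initial_simplex=r.x+np.vstack([np.zeros(3),np.eye(3)*.5])))
    return np.array(p0)+r.x*[10,10,.05],r.fun
def overlay(n,d,out):
    im=optics.get_image(n)[:,:,::-1].copy()
    for name,p in d.items():
        for b in M[name]:
            q=np.round(proj(n,place(b,p))).astype(int)
            for i in range(8):
                for j in(1,2,4):
                    if not i&j: cv2.line(im,tuple(map(int,q[i])),tuple(map(int,q[i|j])),(255,0,255),1)
    cv2.imwrite(out,im)
E
python3 - <<'E'
from h import *
c=back('top',[[404,228],[544,195],[568,269],[426,304]],17)[:,:2]; print(c.round(), c.mean(0))
l=back('top',[[167,221],[178,221],[176,324],[166,324]],18)[:,:2]; print(l.round(),l.mean(0))
s=back('top',[[351,128],[364,128],[372,339],[358,339]],220)[:,:2]; print(s.round(),s.mean(0))
yaw=lambda v:np.arctan2(v[1],v[0])
pt=[*c.mean(0),yaw(c[0]+c[1]-c[2]-c[3])]
pl=[*l.mean(0),yaw(l[0]-l[3])]; ys=yaw(s[0]-s[3]); ps=[*(s.mean(0)-30*np.array([np.cos(ys),np.sin(ys)])),ys]
print(pt,pl,ps)
d={}
for n,p,e in(('tray',pt,('jar_a',)),('ledge',pl,()),('screen',ps,())):
    d[n],f=fit(n,p,extra=e); print(n,d[n].round(3),f)
overlay('top',d,'pics/ov0.png')
for n,z in(('jar_a',70),('gift_box',64),('tin',100),('spare_jar',60)):
  for r in optics.masks_of(n,'top'):
    if r['conf']>.3: print(n,back('top',r['extent'][:2],z*.6).round())
E
```

```text
[[ 551.  -97.]
 [ 610. -357.]
 [ 473. -388.]
 [ 413. -131.]] [ 511.84940275 -243.24118649]
[[567. 336.]
 [567. 316.]
 [381. 312.]
 [381. 330.]] [474.36652059 323.33950348]
[[662.  10.]
 [662.  -9.]
 [357. -13.]
 [357.   7.]] [509.79085082  -1.25403834]
[np.float64(511.84940275364863), np.float64(-243.24118649383672), np.float64(0.23377548756627847)] [np.float64(474.36652059048157), np.float64(323.3395034784769), np.float64(0.03206748662309561)] [np.float64(479.79294723596905), np.float64(-1.6086939939773974), np.float64(0.01182213037370809)]
tray [ 5.12273e+02 -2.43562e+02  2.35000e-01] 0.03452585533510388
ledge [4.74647e+02 3.22835e+02 4.10000e-02] 0.13411458333333337
screen [ 4.81095e+02 -1.62500e+00  1.30000e-02] 0.19376669634906496
jar_a [[ 473. -258.   42.]]
jar_a [[ 542. -229.   42.]]
gift_box [[ 695. -184.   38.]]
gift_box [[316. 138.  38.]]
tin [[663. 103.  60.]]
tin [[ 687. -179.   60.]]
spare_jar [[313. 141.  36.]]
spare_jar [[471. 320.  36.]]
```

View pics/ov0.png

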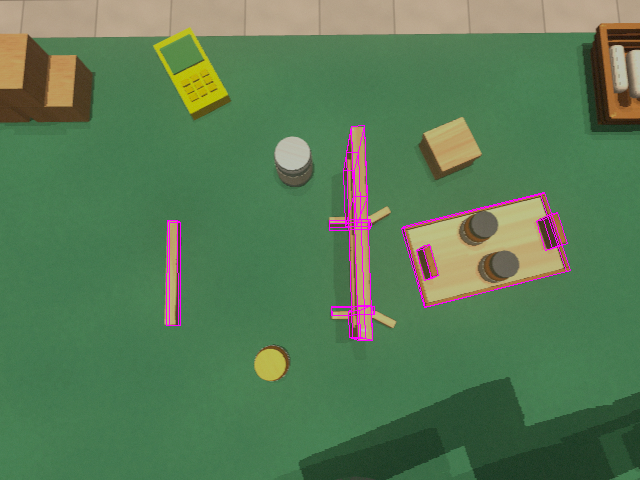

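The fit matches the picture; the only difference is that the rails' inner faces, not their centres, sit at ±78. I turn the tool so its y lies along the tray's x, then go above the near board.

```bash
cat >> h.py <<'E'
def R():
    return cv2.Rodrigues(np.array(ctrl.get_obs()['orientation']))[0]
def go(x,y,z,yaw):
    """units to target, in the tool axes after turning tool y to yaw; turn about tool z in units"""
    o=ctrl.get_obs(); r=R(); cur=np.arctan2(r[1,1],r[0,1]); dz=(yaw-cur+np.pi)%(2*np.pi)-np.pi
    T=cv2.Rodrigues(np.array([0,0,dz]))[0]@r
    d=np.array([x,y,z])-o['ee_pos']
    print('t',round(o['t'],2),'pos',o['ee_pos'].round(1),'yaw',cur.round(4),'tilt',r[:2,2].round(3),'F',o['ft_force'].round(1),'w',round(o['width'],1),'gf',round(o['grasp_force'],1),'q',o['qpos'].round(2))
    print('shift now-axes',(r.T@d/40).round(3),'after-turn',(T.T@d/40).round(3),'turn',round(-np.degrees(dz)/6,3))
E
python3 -m jog '[[0,0,0,0,0,-1,1],[0,0,0,0,0,-1,1],[0,0,0,0,0,-1,1],[0,0,0,0,0,-1,1],[0,0,0,0,0,-1,1],[0,0,0,0,0,-1,1],[0,0,0,0,0,-1,1],[0,0,0,0,0,-1,1],[0,0,0,0,0,-1,1],[0,0,0,0,0,-1,1],[0,0,0,0,0,-1,1],[0,0,0,0,0,-1,1],[0,0,0,0,0,-1,1],[0,0,0,0,0,-1,1],[0,0,0,0,0,-0.15,1]]'
python3 -m jog '[[0.27,0.69,0,0,0,0,1],[0.27,0.69,0,0,0,0,1],[0.27,0.69,0,0,0,0,1],[0.27,0.69,0,0,0,0,1],[0.27,0.69,0,0,0,0,1],[0.27,0.69,0,0,0,0,1],[0.27,0.69,0,0,0,0,1],[0.27,0.69,0,0,0,0,1],[0.27,0.69,0,0,0,0,1],[0.27,0.69,0,0,0,0,1],[0.27,0.69,0,0,0,0,1],[0.27,0.69,0,0,0,0,1],[0.27,0.69,0,0,0,0,1],[0.27,0.69,0,0,0,0,1],[0,0,0,0,0,0,1]]'
python3 -c "
from h import *
go(539.1,-355.4,26,.235)"
```

```text
t: 2.4
ee_pos: [199.5, -592.3, 222.7]
orientation: [1.943, 2.469, 0.0]
ft_force: [0.4, -0.1, -0.7]
width: 88.0
grasp_force: 0.0
t: 3.9
ee_pos: [542.4, -353.1, 222.7]
orientation: [1.943, 2.467, 0.001]
ft_force: [0.4, 0.2, -0.0]
width: 87.8
grasp_force: 0.0
t 3.9 pos [ 542.4 -353.1  222.7] yaw 0.2366 tilt [0.001 0.   ] F [ 0.4  0.2 -0. ] w 87.8 gf 0.0 q [-0.6   0.46  1.58  0.    1.11 -0.83]
shift now-axes [-0.036 -0.099  4.917] after-turn [-0.036 -0.099  4.917] turn 0.016
```

```bash
python3 -m jog '[[-0.04,-0.1,0.6,0,0,0,1],[0,0,0.6,0,0,0,1],[0,0,0.6,0,0,0,1],[0,0,0.6,0,0,0,1],[0,0,0.6,0,0,0,1],[0,0,0.6,0,0,0,1],[0,0,0.4,0,0,0,1],[0,0,0.4,0,0,0,1],[0,0,0.3,0,0,0,1],[0,0,0.2,0,0,0,1],[0,0,0,0,0,0,1]]'
python3 -c "
from h import *
go(539.1,-355.4,26,.235)"
python3 -m jog '[[0,0,0,0,0,0,0.5],[0,0,0,0,0,0,0.5],[0,0,0,0,0,0,0.5],[0,0,0,0,0,0,0.5],[0,0,0,0,0,0,0.5],[0,0,0,0,0,0,0.5]]'
```

```text
t: 5.0
ee_pos: [535.9, -357.3, 25.8]
orientation: [-1.944, -2.466, 0.0]
ft_force: [-0.4, 0.3, -0.3]
width: 87.6
grasp_force: 0.0
t 5.0 pos [ 535.9 -357.3   25.8] yaw 0.2357 tilt [-0.001  0.001] F [-0.4  0.3 -0.3] w 87.6 gf 0.0 q [-0.61  0.71  1.67 -0.    0.76 -0.84]
shift now-axes [ 0.027  0.089 -0.006] after-turn [ 0.027  0.089 -0.006] turn 0.006
t: 5.6
ee_pos: [537.1, -357.8, 27.4]
orientation: [1.944, 2.466, 0.001]
ft_force: [2.9, 0.8, 3.4]
width: 55.9
grasp_force: 30.0
```

```bash
python3 -m jog '[[0.01,-0.08,0,0,0,0.13,0.5],[0.01,-0.08,0,0,0,0.13,0.5],[0.01,-0.08,0,0,0,0.13,0.5],[0.01,-0.08,0,0,0,0.13,0.5],[0.01,-0.08,0,0,0,0.13,0.5],[0.01,-0.08,0,0,0,0.13,0.5],[0.01,-0.08,0,0,0,0.13,0.5],[0.01,-0.08,0,0,0,0.13,0.5],[0.01,-0.08,0,0,0,0.13,0.5],[0.01,-0.08,0,0,0,0.13,0.5],[0.01,-0.08,0,0,0,0.13,0.5],[0.01,-0.08,0,0,0,0.13,0.5],[0.01,-0.08,0,0,0,0.13,0.5],[0.01,-0.08,0,0,0,0.13,0.5],[0.01,-0.08,0,0,0,0.13,0.5],[0.01,-0.08,0,0,0,0.13,0.5],[0,0,0,0,0,0,0.5],[0,0,0,0,0,0,0.5]]'
python3 - <<'E'
from h import *
M['screen'][3:]=[box(-92,-78,-35,40,0,26),box(78,92,-35,40,0,26)]
im=optics.get_image('top'); cv2.imwrite('pics/top1.png',cv2.resize(im[180:360,320:620,::-1],None,fx=2.6,fy=2.6,interpolation=cv2.INTER_CUBIC))
o=ctrl.get_obs(); r=R(); th=np.arctan2(r[1,1],r[0,1]); 
p0=[o['ee_pos'][0]-115*np.sin(th),o['ee_pos'][1]+115*np.cos(th),th]
print(p0,fit('tray',p0,extra=('jar_a',)))
go(485.6,-358,26,.013)
E
```

```text
t: 7.4
ee_pos: [485.0, -358.7, 27.3]
orientation: [2.202, 2.238, 0.0]
ft_force: [0.5, -2.5, 6.9]
width: 56.1
grasp_force: 30.0
[np.float64(483.0681495694425), np.float64(-243.71877723619377), np.float64(0.01630647881588619)] (array([ 4.84253370e+02, -2.40461057e+02,  8.72679316e-03]), np.float64(0.06092694904849605))
t 7.55 pos [ 485.  -358.7   27.3] yaw 0.0162 tilt [ 0.001 -0.001] F [ 0.2 -0.9  6.2] w 55.8 gf 30.0 q [-0.66  0.66  1.77 -0.    0.71 -0.67]
shift now-axes [0.018 0.016 0.033] after-turn [0.018 0.016 0.033] turn 0.031
```

View pics/top1.png

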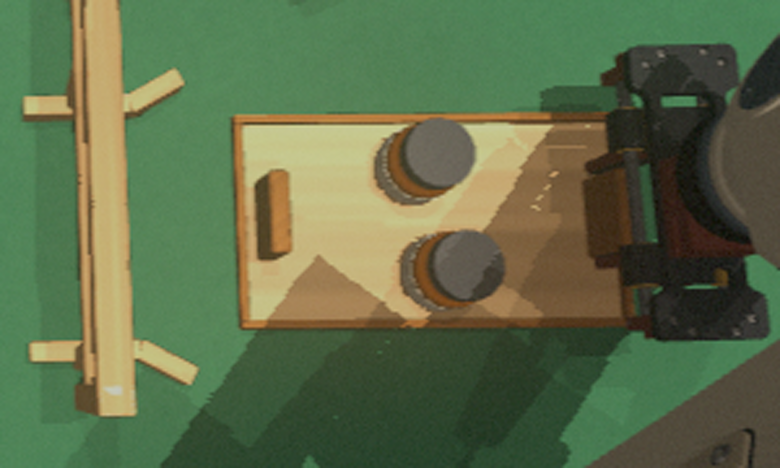

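```bash
cat >> h.py <<'E'
def edges(im,cols,r0,r1,thr=12):
    """row positions of strong vertical-gradient extrema, averaged over cols"""
    g=im[:,cols[0]:cols[1]].astype(float).mean(2).mean(1); d=np.gradient(cv2.GaussianBlur(g[:,None],(1,3),0)[:,0]); out=[]
    for r in range(r0,r1):
        if abs(d[r])>thr/2 and abs(d[r])>=abs(d[r-1]) and abs(d[r])>abs(d[r+1]):
            a,b,c=abs(d[r-1:r+2]); out.append((round(r+.5*(a-c)/(a-2*b+c),2),round(d[r],1)))
    return out
E
python3 - <<'E'
from h import *
im=optics.get_image('top'); V=cam('top')[2]; print('cam',(-V[:3,:3].T@V[:3,3]).round())
for c in((331,344),(333,346)):
    print('rails',c,'up',edges(im,c,210,232),'lo',edges(im,c,305,325))
for c in((416,424),(436,446),(456,464),(480,490),(510,520)): print('tray',c,'up',edges(im,c,215,236),'lo',edges(im,c,296,312))
p=[481.1,-1.6,.013]
for x in(-92,-78,78,92): print(x,proj('top',place(np.array([[x,25,26],[x,25,0]]),p)).round(2).tolist())
p=[484.2,-240.5,.0087]
for x in(-75,75): print(x,proj('top',place(np.array([[x,115,14],[x,115,20],[x,115,0],[x,-50,14]]),p)).round(2).tolist())
E
```

```text
cam [373.  61. 943.]
rails (331, 344) up [(np.float64(216.61), np.float64(27.3)), (np.float64(223.42), np.float64(-33.2))] lo [(np.float64(311.06), np.float64(25.3)), (np.float64(318.31), np.float64(-29.6))]
rails (333, 346) up [(np.float64(216.6), np.float64(26.5)), (np.float64(223.4), np.float64(-32.8))] lo [(np.float64(310.97), np.float64(26.8)), (np.float64(318.34), np.float64(-31.7))]
tray (416, 424) up [(np.float64(223.24), np.float64(10.1)), (np.float64(227.97), np.float64(35.9))] lo [(np.float64(302.49), np.float64(-19.3)), (np.float64(304.98), np.float64(-17.9))]
tray (436, 446) up [(np.float64(223.51), np.float64(8.2)), (np.float64(227.9), np.float64(32.3))] lo [(np.float64(302.61), np.float64(-15.8))]
tray (456, 464) up [(np.float64(223.65), np.float64(11.2)), (np.float64(227.86), np.float64(29.8))] lo [(np.float64(301.99), np.float64(-16.2)), (np.float64(305.17), np.float64(-8.7))]
tray (480, 490) up [(np.float64(223.47), np.float64(7.6)), (np.float64(225.88), np.float64(-8.0))] lo [(np.float64(297.41), np.float64(10.3)), (np.float64(302.0), np.float64(-14.1)), (np.float64(305.23), np.float64(-11.3))]
tray (510, 520) up [(np.float64(222.79), np.float64(10.1)), (np.float64(225.28), np.float64(-10.9)), (np.float64(227.28), np.float64(33.9))] lo [(np.float64(301.8), np.float64(-17.8))]
-92 [[340.2, 318.38], [339.58, 318.63]]
-78 [[339.97, 310.31], [339.36, 310.79]]
78 [[337.47, 223.29], [336.94, 226.07]]
92 [[337.25, 215.72], [336.73, 218.7]]
-75 [[423.07, 306.8], [423.75, 306.67], [421.52, 307.11], [515.82, 305.25]]
75 [[418.79, 224.2], [419.42, 223.55], [417.34, 225.68], [509.0, 222.65]]
```

```bash
cat >> h.py <<'E'
def line(im,a,b,z,sgn=0,w=3.0,n=60,ch=None):
    """edge near pixel segment a-b -> world points on plane z, fitted line (point, dir angle, resid)"""
    a,b=np.array(a,float),np.array(b,float); t=(b-a)/np.linalg.norm(b-a); nn=np.array([-t[1],t[0]])
    g=cv2.GaussianBlur(im.astype(np.float32).mean(2) if ch is None else im[:,:,ch].astype(np.float32),(0,0),.8)
    s=np.arange(-w,w+.01,.1); pts=[]
    for k in np.linspace(.04,.96,n):
        q=a+(b-a)*k+s[:,None]*nn
        v=cv2.remap(g,q[:,0].astype(np.float32)[None],q[:,1].astype(np.float32)[None],cv2.INTER_CUBIC)[0]
        d=np.gradient(v); d=d*sgn if sgn else abs(d); pts.append(q[d.argmax()])
    W=back('top',pts,z)[:,:2]
    vx,vy,x,y=cv2.fitLine(W.astype(np.float32),cv2.DIST_HUBER,0,.3,.01)[:,0] if False else cv2.fitLine(W.astype(np.float32),cv2.DIST_L1,0,.01,.01)[:,0]
    res=np.median(abs((W-[x,y])@[-vy,vx])); return np.array([x,y]),np.array([vx,vy]),res
E
python3 - <<'E'
from h import *
im=optics.get_image('top')
def show(nm,r,horiz):
    p,v,res=r
    if horiz: v=v*np.sign(v[1]); yaw=np.arctan2(-v[0],v[1])
    else: v=v*np.sign(v[0]); yaw=np.arctan2(v[1],v[0])
    print(nm,p.round(1),'yaw',round(float(yaw),4),'res',round(float(res),2))
C=lambda x,y:(320+x/2.6,180+y/2.6)
show('ledge face-side edge z18',line(im,(177.5,222),(176.5,323),18),0)
show('ledge far edge z18',line(im,(167.5,222),(165.5,323),18),0)
show('beam R',line(im,(364,130),(371.5,337),220),0)
show('beam L',line(im,(351,130),(359,337),220),0)
for sg in(1,-1):
    show(f'tray lead {sg}',line(im,C(234,120),C(241,325),17,sg),0)
    show(f'tray up {sg}',line(im,C(240,115),C(600,113),17,sg,2.),1)
    show(f'tray lo {sg}',line(im,C(245,328),C(610,326),17,sg,2.),1)
    show(f'rail up in {sg}',line(im,(331,223.4),(345,223.4),26,sg,2.),1)
    show(f'rail lo in {sg}',line(im,(333,311),(347,311),26,sg,2.),1)
E
```

```text
ledge face-side edge z18 [511.4 315.8] yaw 0.0128 res 0.43
ledge far edge z18 [501. 335.] yaw 0.0163 res 0.39
beam R [432.2 -11.1] yaw 0.0154 res 0.38
beam L [411.2   7.4] yaw 0.0139 res 0.37
tray lead 1 [ 498.4 -103.9] yaw -0.0033 res 0.34
tray up 1 [ 558.1 -267.5] yaw -0.0001 res 0.31
tray lo 1 [ 405.8 -237.8] yaw -0.0053 res 0.14
rail up in 1 [558.   23.6] yaw -0.4115 res 1.78
rail lo in 1 [401.8  19.3] yaw 0.0299 res 0.1
tray lead -1 [ 532.3 -112.5] yaw -0.0294 res 2.65
tray up -1 [ 554.4 -184.2] yaw -0.0041 res 0.18
tray lo -1 [ 410.5 -184.2] yaw -0.0075 res 0.25
rail up in -1 [558.9  24.5] yaw -0.0088 res 0.0
rail lo in -1 [403.6  28.3] yaw -0.3611 res 1.06
```

```bash
python3 - <<'E'
from h import *
for c,u,l,o,b in((420,227.97,302.49,223.24,304.98),(441,227.9,302.61,223.51,305),(460,227.86,301.99,223.65,305.17),(515,227.28,301.8,222.79,305)):
    U=back('top',(c,u),6)[0];L=back('top',(c,l),17)[0]; O=[back('top',(c,o),z)[0][0].round(1) for z in(14,20)]; B=[back('top',(c,b),z)[0][0].round(1) for z in(0,14)]
    print(U.round(1),L.round(1),'c',(U[0]+L[0])/2,'outer',O,B)
go(485.6,-358,26,.0145)
E
```

```text
[ 552.7 -128.4    6. ] [ 415.7 -120.4   17. ] c 484.20582368872215 outer [np.float64(560.0), np.float64(558.8)] [np.float64(412.0), np.float64(411.5)]
[ 552.5 -167.1    6. ] [ 415.2 -157.7   17. ] c 483.8487400413228 outer [np.float64(559.1), np.float64(557.9)] [np.float64(411.7), np.float64(411.1)]
[ 552.2 -202.     6. ] [ 416.  -191.5   17. ] c 484.1465837576406 outer [np.float64(558.6), np.float64(557.4)] [np.float64(411.1), np.float64(410.6)]
[ 552.4 -303.3    6. ] [ 415.6 -289.    17. ] c 484.02852436109947 outer [np.float64(559.3), np.float64(558.1)] [np.float64(410.7), np.float64(410.1)]
t 7.65 pos [ 485.  -358.7   27.4] yaw 0.0163 tilt [ 0.001 -0.001] F [ 1.7 -1.3  7.4] w 56.0 gf 30.0 q [-0.66  0.66  1.77 -0.    0.71 -0.67]
shift now-axes [0.018 0.016 0.034] after-turn [0.018 0.016 0.034] turn 0.017
```

```bash
python3 -m jog '[[0,0.015,0,0,0,-0.05,0.5],[0,0.015,0,0,0,-0.05,0.5],[0,0.015,0,0,0,-0.04,0.5],[0.05,0.001,0,0,0,0,0.5],[0.1,0.0016,0,0,0,0,0.5],[0.1,0.0016,0,0,0,0,0.5],[0.1,0.0016,0,0,0,0,0.5],[0.1,0.0016,0,0,0,0,0.5],[0.1,0.0016,0,0,0,0,0.5],[0.1,0.0016,0,0,0,0,0.5],[0.1,0.0016,0,0,0,0,0.5],[0.1,0.0016,0,0,0,0,0.5],[0.1,0.0016,0,0,0,0,0.5],[0.1,0.0016,0,0,0,0,0.5],[0.1,0.0016,0,0,0,0,0.5],[0.1,0.0016,0,0,0,0,0.5],[0.1,0.0016,0,0,0,0,0.5],[0.05,0.001,0,0,0,0,0.5],[0,0,0,0,0,0,0.5]]'
python3 - <<'E'
from h import *
im=optics.get_image('top'); cv2.imwrite('pics/top2.png',cv2.resize(im[180:360,300:600,::-1],None,fx=2.6,fy=2.6,interpolation=cv2.INTER_CUBIC))
for c in((390,396),(400,408),(412,422),(430,440),(470,480)): print(c,'up',edges(im,c,215,236),'lo',edges(im,c,296,312))
go(485.6,-300,26,.0145)
E
```

```text
t: 9.55
ee_pos: [485.8, -302.8, 27.3]
orientation: [2.184, 2.256, -0.001]
ft_force: [0.3, -1.7, 7.1]
width: 55.5
grasp_force: 30.0
(390, 396) up [(np.float64(225.23), np.float64(8.9)), (np.float64(229.97), np.float64(35.8))] lo [(np.float64(304.42), np.float64(-20.3)), (np.float64(306.88), np.float64(-11.4))]
(400, 408) up [(np.float64(225.75), np.float64(9.8)), (np.float64(229.91), np.float64(33.2))] lo [(np.float64(304.63), np.float64(-19.5)), (np.float64(306.52), np.float64(-11.8))]
(412, 422) up [(np.float64(224.94), np.float64(7.2)), (np.float64(229.26), np.float64(31.7))] lo [(np.float64(303.9), np.float64(-15.3)), (np.float64(307.14), np.float64(-8.5))]
(430, 440) up [(np.float64(224.44), np.float64(9.2)), (np.float64(228.93), np.float64(34.9)), (np.float64(234.58), np.float64(-10.8))] lo [(np.float64(303.56), np.float64(-13.6)), (np.float64(306.53), np.float64(-7.0))]
(470, 480) up [(np.float64(223.39), np.float64(11.4)), (np.float64(227.94), np.float64(36.9))] lo [(np.float64(302.69), np.float64(-12.5))]
t 9.6 pos [ 485.8 -302.8   27.3] yaw 0.0323 tilt [ 0.001 -0.001] F [-0.8 -1.9  7.4] w 55.6 gf 30.0 q [-0.58  0.63  1.84 -0.    0.66 -0.61]
shift now-axes [ 0.071 -0.002  0.033] after-turn [ 0.071 -0.004  0.033] turn 0.17
```

View pics/top2.png

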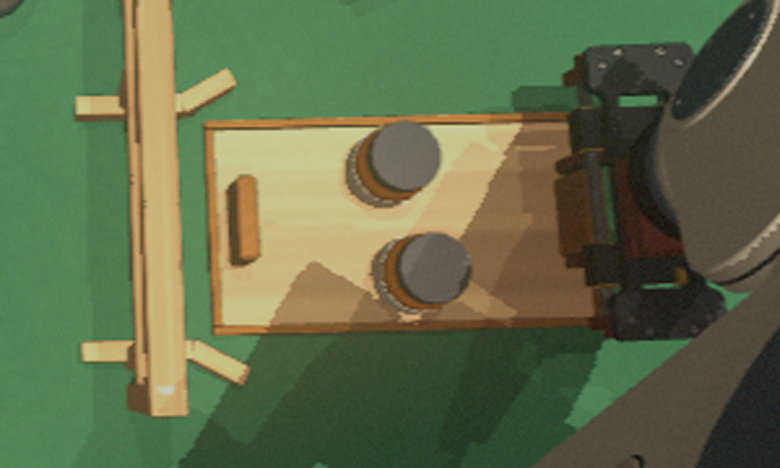

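The tray is entering the flare mouth: its leading edge is at crop (210, 122–333), between rails at about y 117 and 342. I check the centreline precisely.

```bash
cat >> h.py <<'E'
def centre(cols,sep=(224,236,298,312),im=None):
    im=optics.get_image('top') if im is None else im; A=[]
    for c in cols:
        u=[e for e in edges(im,(c-4,c+4),sep[0],sep[1]) if e[1]>15]; l=[e for e in edges(im,(c-4,c+4),sep[2],sep[3],8) if e[1]<-4]
        if u and l:
            U=back('top',(c-.5,u[0][0]),6)[0]; L=back('top',(c-.5,l[0][0]),17)[0]; A.append([(U[0]+L[0])/2,(U[1]+L[1])/2,U[0]-L[0]])
    A=np.array(A); ok=abs(A[:,2]-np.median(A[:,2]))<1.2; A=A[ok]
    k=np.polyfit(A[:,1],A[:,0],1); print('tray centreline yaw',round(-k[0],4),'width',np.median(A[:,2]).round(1),'n',len(A))
    for y in(A[:,1].min(),A[:,1].max()): print(' y',y.round(),'x',np.polyval(k,y).round(2),'slot x',round(480.7-.0145*(y+1.6),2))
E
python3 - <<'E'
from h import *
centre(range(390,510,8))
E
```

```text
tray centreline yaw 0.0169 width 137.1 n 11
 y -272.0 x 484.29 slot x 484.62
 y -69.0 x 480.87 slot x 481.68
```

```bash
python3 -m jog '[[0.05,0.015,0,0,0,0,0.5],[0.1,0.0016,0,0,0,0,0.5],[0.1,0.0016,0,0,0,0,0.5],[0.1,0.0016,0,0,0,0,0.5],[0.1,0.0016,0,0,0,0,0.5],[0.1,0.0016,0,0,0,0,0.5]]'
python3 -m jog '[[0.1,0.0016,0,0,0,0,0.5],[0.1,0.0016,0,0,0,0,0.5],[0.1,0.0016,0,0,0,0,0.5],[0.1,0.0016,0,0,0,0,0.5],[0.1,0.0016,0,0,0,0,0.5],[0.1,0.0016,0,0,0,0,0.5]]'
python3 - <<'E'
from h import *
centre(range(376,490,8))
go(484,-115,26,.0145)
E
```

```text
t: 10.25
ee_pos: [486.1, -281.2, 27.3]
orientation: [2.184, 2.255, -0.001]
ft_force: [-0.3, -5.3, 6.1]
width: 56.2
grasp_force: 30.0
t: 10.85
ee_pos: [485.7, -257.1, 27.3]
orientation: [2.184, 2.256, -0.001]
ft_force: [-0.2, -6.3, 7.0]
width: 55.7
grasp_force: 30.0
tray centreline yaw 0.0166 width 137.0 n 12
 y -246.0 x 484.56 slot x 484.25
 y -44.0 x 481.2 slot x 481.31
t 10.9 pos [ 485.6 -256.6   27.3] yaw 0.0324 tilt [ 0.001 -0.002] F [ 0.1 -2.4  7.1] w 55.9 gf 30.0 q [-0.51  0.61  1.89 -0.    0.63 -0.54]
shift now-axes [3.54  0.074 0.027] after-turn [3.541 0.011 0.027] turn 0.171
```

```bash
python3 -m jog '[[0.08,0.0014,0,0,0,0,0.5],[0.12,0.002,0,0,0,0,0.5],[0.12,0.002,0,0,0,0,0.5],[0.12,0.002,0,0,0,0,0.5],[0.12,0.002,0,0,0,0,0.5],[0.12,0.002,0,0,0,0,0.5],[0.12,0.002,0,0,0,0,0.5]]'
python3 -m jog '[[0.12,0.002,0,0,0,0,0.5],[0.12,0.002,0,0,0,0,0.5],[0.12,0.002,0,0,0,0,0.5],[0.12,0.002,0,0,0,0,0.5],[0.12,0.002,0,0,0,0,0.5],[0.12,0.002,0,0,0,0,0.5],[0.12,0.002,0,0,0,0,0.5]]'
python3 -m jog '[[0.12,0.002,0,0,0,0,0.5],[0.12,0.002,0,0,0,0,0.5],[0.12,0.002,0,0,0,0,0.5],[0.12,0.002,0,0,0,0,0.5],[0.12,0.002,0,0,0,0,0.5],[0.12,0.002,0,0,0,0,0.5],[0.12,0.002,0,0,0,0,0.5]]'
python3 - <<'E'
from h import *
go(482.4,-115,26,.0145)
for n in('top','scene'):
    im=optics.get_image(n); cv2.imwrite(f'pics/{n}3.png',im[:,:,::-1])
E
```

```text
t: 11.6
ee_pos: [485.2, -225.1, 27.3]
orientation: [2.184, 2.256, -0.001]
ft_force: [-0.1, -6.0, 6.9]
width: 55.7
grasp_force: 30.0
t: 12.3
ee_pos: [484.7, -191.5, 27.3]
orientation: [2.184, 2.256, -0.0]
ft_force: [-0.2, -5.1, 8.3]
width: 55.7
grasp_force: 30.0
t: 13.0
ee_pos: [484.2, -157.8, 27.3]
orientation: [2.184, 2.256, -0.0]
ft_force: [1.1, -6.3, 7.8]
width: 55.8
grasp_force: 30.0
t 13.0 pos [ 484.2 -157.8   27.3] yaw 0.0325 tilt [ 0.001 -0.002] F [ 1.1 -6.3  7.8] w 55.8 gf 30.0 q [-0.34  0.58  1.98 -0.    0.58 -0.37]
shift now-axes [ 1.071 -0.01   0.031] after-turn [ 1.071 -0.029  0.031] turn 0.172
```

View pics/scene3.png

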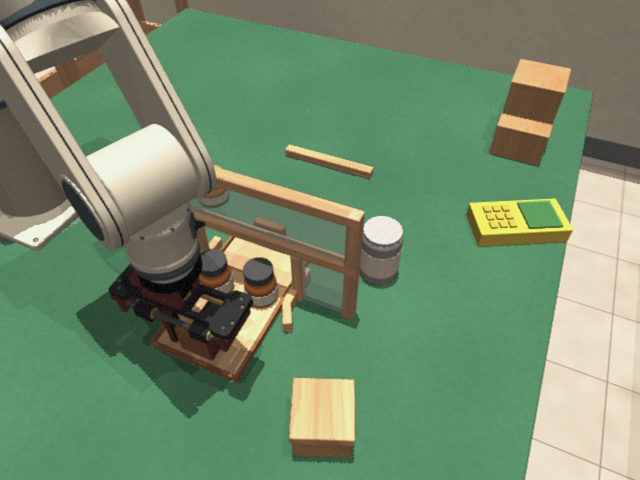

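Scene view: jars are standing, the tray is half in the slot, and the wrist sits close to but short of the screen. I advance a little more so the far board clears well.

```bash
python3 -m jog '[[0.1,0.0016,0,0,0,0,0.5],[0.1,0.0016,0,0,0,0,0.5],[0.1,0.0016,0,0,0,0,0.5]]'
python3 -m jog '[[0.1,0.0016,0,0,0,0,0.5],[0.1,0.0016,0,0,0,0,0.5],[0.1,0.0016,0,0,0,0,0.5],[0.05,0.001,0,0,0,0,0.5],[0,0,0,0,0,0,0.5],[0,0,0,0,0,0,1],[0,0,0,0,0,0,1],[0,0,0,0,0,0,1],[0,0,0,0,0,0,1],[0,0,0,0,0,0,1]]'
python3 -m jog '[[0,0,-0.3,0,0,0,1],[0,0,-0.4,0,0,0,1],[0,0,-0.6,0,0,0,1],[-0.3,0,-0.8,0,0,0,1],[-0.4,0,-0.8,0,0,0,1],[0,0,-1,0,0,0,1],[0,0,-1,0,0,0,1],[0,0,-1,0,0,0,1],[0,0,-1,0,0,0,1],[0,0,0,0,0,0,1]]'
python3 - <<'E'
from h import *
im=optics.get_image('top'); cv2.imwrite('pics/top4.png',im[:,:,::-1])
o=ctrl.get_obs(); go(480.7-.0145*100,100,280,.0145)
E
```

```text
t: 13.4
ee_pos: [484.0, -145.8, 27.3]
orientation: [2.184, 2.256, -0.0]
ft_force: [0.4, -5.2, 8.0]
width: 55.7
grasp_force: 30.0
t: 14.4
ee_pos: [483.2, -130.6, 26.5]
orientation: [-2.184, -2.257, 0.001]
ft_force: [0.2, -0.3, 0.1]
width: 87.4
grasp_force: 0.0
t: 15.4
ee_pos: [487.0, -159.6, 309.2]
orientation: [2.178, 2.25, 0.007]
ft_force: [0.4, 0.8, -0.7]
width: 87.8
grasp_force: 0.0
t 15.45 pos [ 485.6 -159.1  306.2] yaw 0.0327 tilt [ 0.006 -0.002] F [ 0.9  0.2 -0.1] w 87.9 gf 0.0 q [-0.34  0.16  1.8   0.    1.18 -0.37]
shift now-axes [6.481 0.048 0.641] after-turn [ 6.481 -0.07   0.64 ] turn 0.173
```

View pics/top4.png

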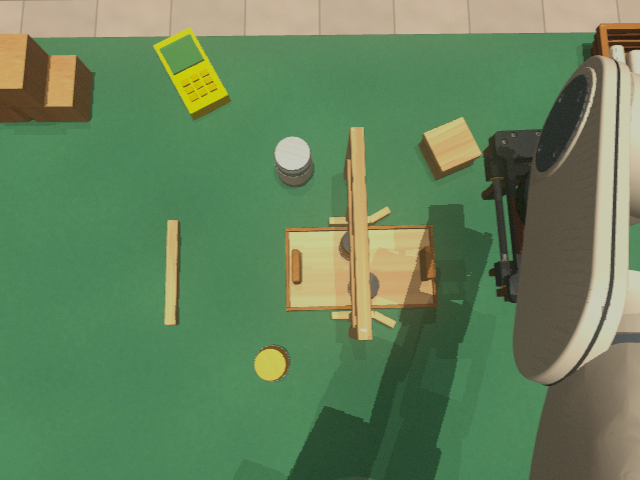

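The tray spans columns 286–436, straight in the slot, and the far board is at (296,266). I hop over the screen.

```bash
python3 -m jog '[[0,0,0,0,0,0.15,1],[0.25,-0.005,0,0,0,0,1],[0.5,-0.005,0,0,0,0,1],[0.5,-0.005,0,0,0,0,1],[0.5,-0.005,0,0,0,0,1],[0.5,-0.005,0,0,0,0,1],[0.5,-0.005,0,0,0,0,1],[0.5,-0.005,0,0,0,0,1],[0.5,-0.005,0,0,0,0,1],[0.5,-0.005,0,0,0,0,1],[0.5,-0.005,0,0,0,0,1],[0.5,-0.005,0,0,0,0,1],[0.5,-0.005,0,0,0,0,1],[0.5,0,0,0,0,0,1],[0.23,0,0,0,0,0,1],[0,0,0,0,0,0,1]]'
python3 - <<'E'
from h import *
go(479.3,99.5,26,.0165)
E
```

```text
t: 17.05
ee_pos: [476.9, 101.4, 301.7]
orientation: [-2.2, -2.241, 0.003]
ft_force: [-0.0, -0.7, -0.7]
width: 87.9
grasp_force: 0.0
t 17.05 pos [476.9 101.4 301.7] yaw 0.0188 tilt [-0.002 -0.   ] F [-0.  -0.7 -0.7] w 87.9 gf 0.0 q [0.19 0.13 1.84 0.   1.17 0.17]
shift now-axes [-0.046  0.073  6.892] after-turn [-0.046  0.074  6.892] turn 0.022
```

```bash
python3 - <<'E'
from h import *
im=cv2.imread('pics/top4.png')[:,:,::-1]
print('model board top corners',proj('top',place(np.array([[-28,-7,62],[28,-7,62],[28,7,62],[-28,7,62.]]),[479.3,99.5,.0165])).round(1).tolist())
for r in(256,266,276): print(r,edges(im.transpose(1,0,2),(r-3,r+3),284,306))
for c in(294,297): print(c,edges(im,(c-1,c+2),240,295))
E
```

```text
model board top corners [[299.5, 281.1], [298.9, 248.7], [290.8, 248.9], [291.3, 281.3]]
256 [(np.float64(288.85), np.float64(17.6)), (np.float64(291.27), np.float64(-17.9)), (np.float64(297.92), np.float64(-10.3)), (np.float64(301.33), np.float64(24.2))]
266 [(np.float64(288.9), np.float64(15.6)), (np.float64(291.22), np.float64(-13.6)), (np.float64(298.47), np.float64(-13.1)), (np.float64(301.65), np.float64(28.0))]
276 [(np.float64(286.04), np.float64(6.3)), (np.float64(288.87), np.float64(15.2)), (np.float64(291.27), np.float64(-12.0)), (np.float64(298.59), np.float64(-15.6)), (np.float64(301.68), np.float64(29.5))]
294 [(np.float64(248.56), np.float64(-22.7)), (np.float64(280.58), np.float64(-16.8)), (np.float64(283.78), np.float64(29.3))]
297 [(np.float64(249.01), np.float64(-22.6)), (np.float64(280.6), np.float64(-18.9)), (np.float64(284.04), np.float64(36.6))]
```

Model matches the observed board within 1 px. I descend.

```bash
python3 -m jog '[[-0.04,0.07,0.6,0,0,0,1],[0,0,0.6,0,0,0,1],[0,0,0.6,0,0,0,1],[0,0,0.6,0,0,0,1],[0,0,0.6,0,0,0,1],[0,0,0.6,0,0,0,1],[0,0,0.6,0,0,0,1],[0,0,0.6,0,0,0,1],[0,0,0.6,0,0,0,1],[0,0,0.4,0,0,0,1],[0,0,0.4,0,0,0,1],[0,0,0.3,0,0,0,1],[0,0,0.2,0,0,0,1],[0,0,0,0,0,0,1],[0,0,0,0,0,0,1]]'
python3 - <<'E'
from h import *
go(479.3,99.5,26,.0165)
E
```

```text
t: 18.55
ee_pos: [480.7, 98.8, 34.9]
orientation: [2.203, 2.24, 0.0]
ft_force: [0.2, 1.1, 0.0]
width: 88.2
grasp_force: 0.0
t 18.55 pos [480.7  98.8  34.9] yaw 0.0167 tilt [0. 0.] F [0.2 1.1 0. ] w 88.2 gf 0.0 q [0.18 0.55 2.02 0.   0.57 0.16]
shift now-axes [ 0.019 -0.034  0.222] after-turn [ 0.019 -0.034  0.222] turn 0.002
```

```bash
python3 -m jog '[[0,-0.03,0.1,0,0,0,1],[0,0,0.1,0,0,0,1],[0,0,0,0,0,0,1],[0,0,0,0,0,0,0.5],[0,0,0,0,0,0,0.5],[0,0,0,0,0,0,0.5],[0,0,0,0,0,0,0.5],[0,0,0,0,0,0,0.5],[0,0,0,0,0,0,0.5]]'
python3 -m jog '[[0.05,0,0,0,0,0,0.5],[0.1,0,0,0,0,0,0.5],[0.12,0,0,0,0,0,0.5],[0.12,0,0,0,0,0,0.5],[0.12,0,0,0,0,0,0.5],[0.12,0,0,0,0,0,0.5]]'
python3 - <<'E'
from h import *
go(480.7-.0145*294,295,26,.0145)
E
```

```text
t: 19.45
ee_pos: [479.4, 98.9, 26.7]
orientation: [2.202, 2.24, 0.0]
ft_force: [0.4, -0.4, 0.8]
width: 56.3
grasp_force: 30.0
t: 20.05
ee_pos: [478.9, 124.5, 26.7]
orientation: [2.202, 2.24, -0.0]
ft_force: [0.6, -3.7, 3.1]
width: 56.4
grasp_force: 30.0
t 20.05 pos [478.9 124.5  26.7] yaw 0.0172 tilt [ 0. -0.] F [ 0.6 -3.7  3.1] w 56.4 gf 30.0 q [ 0.23  0.57  2.01 -0.    0.56  0.21]
shift now-axes [4.263 0.013 0.018] after-turn [4.263e+00 1.000e-03 1.800e-02] turn 0.026
```

Sliding cleanly. I pull on about 150 mm, then measure the gap.

```bash
python3 -m jog '[[0.12,0,0,0,0,0,0.5],[0.12,0,0,0,0,0,0.5],[0.12,0,0,0,0,0,0.5],[0.12,0,0,0,0,0,0.5],[0.12,0,0,0,0,0,0.5],[0.12,0,0,0,0,0,0.5],[0.12,0,0,0,0,0,0.5],[0.12,0,0,0,0,0,0.5],[0.12,0,0,0,0,0,0.5],[0.12,0,0,0,0,0,0.5]]'
python3 -m jog '[[0.12,0,0,0,0,0,0.5],[0.12,0,0,0,0,0,0.5],[0.12,0,0,0,0,0,0.5],[0.12,0,0,0,0,0,0.5],[0.12,0,0,0,0,0,0.5],[0.12,0,0,0,0,0,0.5],[0.12,0,0,0,0,0,0.5],[0.12,0,0,0,0,0,0.5],[0.12,0,0,0,0,0,0.5],[0.12,0,0,0,0,0,0.5]]'
python3 -m jog '[[0.12,0,0,0,0,0,0.5],[0.12,0,0,0,0,0,0.5],[0.12,0,0,0,0,0,0.5],[0.12,0,0,0,0,0,0.5],[0.12,0,0,0,0,0,0.5],[0.12,0,0,0,0,0,0.5],[0.12,0,0,0,0,0,0.5],[0.12,0,0,0,0,0,0.5],[0.12,0,0,0,0,0,0.5],[0.12,0,0,0,0,0,0.5],[0.08,0,0,0,0,0,0.5],[0,0,0,0,0,0,0.5]]'
python3 - <<'E'
from h import *
go(480.7-.0145*294,295,26,.0145)
im=optics.get_image('top'); cv2.imwrite('pics/top5.png',cv2.resize(im[200:350,150:350,::-1],None,fx=4,fy=4,interpolation=cv2.INTER_CUBIC))
E
```

```text
t: 21.05
ee_pos: [478.0, 172.4, 26.7]
orientation: [2.202, 2.24, -0.0]
ft_force: [0.2, -5.6, 5.3]
width: 55.5
grasp_force: 30.0
t: 22.05
ee_pos: [477.1, 220.3, 26.8]
orientation: [2.203, 2.24, -0.0]
ft_force: [0.1, -3.9, 5.1]
width: 55.9
grasp_force: 30.0
t: 23.25
ee_pos: [476.2, 272.0, 26.8]
orientation: [-2.202, -2.24, -0.001]
ft_force: [-0.6, -1.0, 4.2]
width: 55.8
grasp_force: 30.0
t 23.25 pos [476.2 272.   26.8] yaw 0.0169 tilt [0. 0.] F [-0.6 -1.   4.2] w 55.8 gf 30.0 q [0.5  0.61 1.9  0.   0.63 0.48]
shift now-axes [0.575 0.015 0.02 ] after-turn [0.575 0.014 0.02 ] turn 0.023
```

View pics/top5.png

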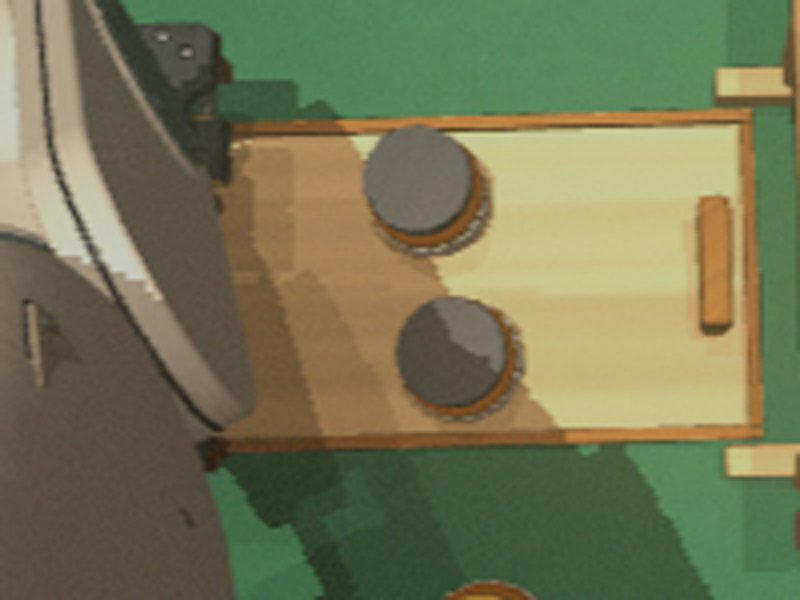

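```bash
cat >> h.py <<'E'
def gap(rows=(240,250,290,300),c0=325,c1=346,show=1):
    im=optics.get_image('top').transpose(1,0,2); A=[]
    for r in rows:
        e=edges(im,(r-3,r+3),c0,c1,8)
        if show: print(r,e)
        e=[x for x in e if x[1]<-3]
        if e: A.append([back('top',(e[-1][0],r-.5),z)[0][:2].round(1).tolist() for z in(0,14,20)])
    for a in A: print(a,'lead',[round(q[1]+270,1) for q in a],'ledge',round(315.8+(a[0][0]-511.4)*.0145,1))
E
python3 - <<'E'
from h import *
gap()
centre(range(250,335,8),sep=(228,240,300,312))
E
```

```text
240 [(np.float64(334.11), np.float64(-22.8)), (np.float64(338.21), np.float64(-5.4))]
250 [(np.float64(331.73), np.float64(10.8)), (np.float64(334.99), np.float64(-18.1)), (np.float64(337.51), np.float64(-7.7))]
290 [(np.float64(335.96), np.float64(-22.6))]
300 [(np.float64(336.05), np.float64(-21.4)), (np.float64(340.36), np.float64(-6.6))]
[[533.4, 22.5], [531.1, 23.0], [530.0, 23.3]] lead [292.5, 293.0, 293.3] ledge 316.1
[[514.7, 24.0], [512.6, 24.6], [511.7, 24.8]] lead [294.0, 294.6, 294.8] ledge 315.8
[[441.2, 28.0], [440.2, 28.5], [439.8, 28.7]] lead [298.0, 298.5, 298.7] ledge 314.8
[[423.0, 20.3], [422.3, 20.9], [422.0, 21.1]] lead [290.3, 290.9, 291.1] ledge 314.5
tray centreline yaw 0.0223 width 136.6 n 7
 y 39.0 x 479.88 slot x 480.1
 y 155.0 x 477.29 slot x 478.42
```

```bash
python3 -m jog '[[0.05,0,0,0,0,0.01,0.5],[0.08,0,0,0,0,0.01,0.5],[0.08,0,0,0,0,0,0.5],[0.08,0,0,0,0,0,0.5],[0.08,0,0,0,0,0,0.5],[0.05,0,0,0,0,0,0.5]]'
python3 -m jog '[[0.03,0,0,0,0,0,0.5],[0.02,0,0,0,0,0,0.5],[0.02,0,0,0,0,0,0.5]]'
python3 -c "
from h import *
go(476.4,295.3,26,.0145)"
python3 -m jog '[[0.015,0,0,0,0,0,0.5],[0.015,0,0,0,0,0,0.5]]'
```

```text
t: 24.0
ee_pos: [476.1, 287.7, 26.7]
orientation: [2.205, 2.238, -0.001]
ft_force: [-0.6, -5.4, 7.0]
width: 55.4
grasp_force: 30.0
t: 24.3
ee_pos: [476.0, 290.4, 26.8]
orientation: [2.205, 2.238, -0.001]
ft_force: [-0.2, -5.2, 6.5]
width: 55.8
grasp_force: 30.0
t 24.3 pos [476.  290.4  26.8] yaw 0.0149 tilt [-0.    -0.001] F [-0.2 -5.2  6.5] w 55.8 gf 30.0 q [ 0.53  0.62  1.87 -0.    0.65  0.51]
shift now-axes [0.123 0.012 0.019] after-turn [0.123 0.012 0.019] turn 0.003
t: 24.5
ee_pos: [476.0, 291.5, 26.7]
orientation: [2.205, 2.238, -0.001]
ft_force: [-0.3, -5.6, 7.3]
width: 56.1
grasp_force: 30.0
```

```bash
for i in 1; do python3 -m jog '[[0.015,0,0,0,0,0,0.5],[0.015,0,0,0,0,0,0.5]]'; done
python3 -m jog '[[0.015,0,0,0,0,0,0.5],[0.01,0,0,0,0,0,0.5]]'
python3 -m jog '[[0.01,0,0,0,0,0,0.5],[0.01,0,0,0,0,0,0.5]]'
```

```text
t: 24.7
ee_pos: [476.0, 292.7, 26.7]
orientation: [2.205, 2.238, -0.001]
ft_force: [0.6, -4.9, 5.9]
width: 55.8
grasp_force: 30.0
t: 24.9
ee_pos: [476.0, 293.7, 26.8]
orientation: [2.205, 2.238, -0.001]
ft_force: [0.2, -5.4, 5.8]
width: 56.0
grasp_force: 30.0
t: 25.1
ee_pos: [476.0, 294.5, 26.8]
orientation: [2.205, 2.238, -0.001]
ft_force: [-0.2, -4.3, 6.7]
width: 55.6
grasp_force: 30.0
```

```bash
python3 -m jog '[[0.01,0,0,0,0,0,0.5],[0.01,0,0,0,0,0,0.5]]'
python3 -m jog '[[0.01,0,0,0,0,0,0.5],[0.01,0,0,0,0,0,0.5]]'
```

```text
t: 25.3
ee_pos: [475.9, 295.0, 26.8]
orientation: [2.204, 2.238, -0.002]
ft_force: [0.6, -8.0, 7.5]
width: 56.1
grasp_force: 30.0
t: 25.5
ee_pos: [475.9, 295.1, 26.7]
orientation: [2.204, 2.237, -0.003]
ft_force: [1.9, -13.4, 8.3]
width: 56.1
grasp_force: 30.0
```

```bash
python3 -c "
from h import *
gap(show=0)"
```

```text
[[533.7, 47.7], [531.3, 47.9], [530.2, 48.0]] lead [317.7, 317.9, 318.0] ledge 316.1
[[514.9, 46.8], [512.8, 47.0], [511.9, 47.1]] lead [316.8, 317.0, 317.1] ledge 315.9
[[423.2, 43.9], [422.5, 44.2], [422.2, 44.3]] lead [313.9, 314.2, 314.3] ledge 314.5
```

Contact felt (Fy from -5 to -13 N at y=295, matching the ledge face). I ease the preload, release and rise.

```bash
python3 -m jog '[[-0.01,0,0,0,0,0,0.5],[0,0,0,0,0,0,0.5],[0,0,0,0,0,0,1],[0,0,0,0,0,0,1],[0,0,0,0,0,0,1],[0,0,0,0,0,0,1],[0,0,0,0,0,0,1],[0,0,0,0,0,0,1]]'
python3 -m jog '[[0,0,-0.2,0,0,0,1],[0,0,-0.3,0,0,0,1],[0,0,-0.5,0,0,0,1],[0,0,-0.8,0,0,0,1],[0,0,-0.8,0,0,0,1],[0,0,-0.8,0,0,0,1],[0.8,0,-0.8,0,0,0,1],[0.8,0,-0.8,0,0,0,1],[0.8,0,-0.5,0,0,0,1],[0.8,0,0,0,0,0,1],[0.8,0,0,0,0,0,1],[0.8,0,0,0,0,0,1],[0.8,0,0,0,0,0,1],[0.8,0,0,0,0,0,1],[0,0,0,0,0,0,1]]'
python3 - <<'E'
from h import *
im=optics.get_image('top'); cv2.imwrite('pics/top6.png',im[:,:,::-1])
gap(show=0)
print(fit('tray',[476,180,.0145],extra=('jar_a',)),fit('ledge',[474.6,323,.0145]))
go(0,0,0,0)
E
```

```text
t: 26.35
ee_pos: [475.9, 296.3, 26.6]
orientation: [-2.205, -2.238, 0.0]
ft_force: [0.0, 0.0, 0.5]
width: 87.8
grasp_force: 0.0
t: 27.85
ee_pos: [471.4, 555.5, 247.7]
orientation: [-2.201, -2.24, -0.004]
ft_force: [0.8, -0.4, 1.1]
width: 87.9
grasp_force: 0.0
[[533.7, 47.7], [531.3, 47.9], [530.2, 48.0]] lead [317.7, 317.9, 318.0] ledge 316.1
[[514.9, 47.1], [512.8, 47.3], [511.9, 47.4]] lead [317.1, 317.3, 317.4] ledge 315.9
[[423.2, 43.8], [422.5, 44.1], [422.2, 44.2]] lead [313.8, 314.1, 314.2] ledge 314.5
(array([4.75894071e+02, 1.79049936e+02, 1.60851117e-02]), np.float64(0.07839598210782395)) (array([4.76529210e+02, 3.24339326e+02, 3.63695356e-02]), np.float64(0.17371202113606343))
t 28.1 pos [472.3 551.  247.2] yaw 0.014 tilt [-0. -0.] F [ 0.1 -0.  -0.4] w 87.6 gf 0.0 q [ 0.85  0.55  1.36 -0.    1.23  0.83]
shift now-axes [-13.606 -12.      6.184] after-turn [-13.773 -11.807   6.184] turn 0.134
```

View pics/top6.png

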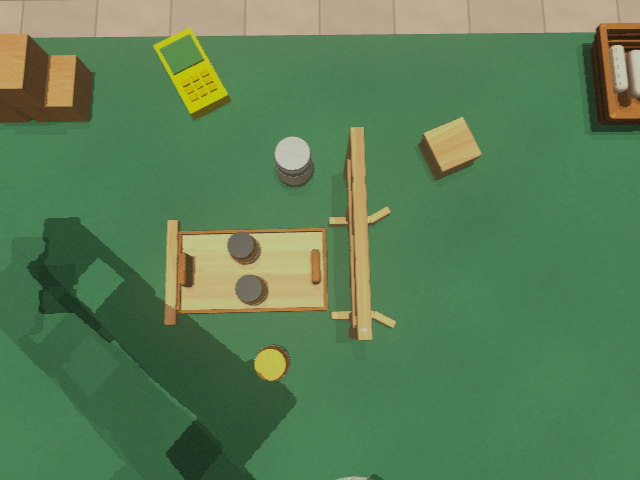

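The tray sits flush and square against the ledge (edge at column 178). Both jars are standing and the bystanders haven't moved, so I hand in.

```bash
python3 -c "
from workcell import ctrl
print(ctrl.close_job())"
```

```text
the job is handed in; nothing more can be done
None
```

The job is handed in (no verdict was shown): the tray slid through the slot and rests square against the ledge with both jars standing, the other goods look unmoved in the last picture, and the gripper is open and clear.

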